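# Move the stamping rollers to the assembly rack in reverse order

### The job

The four rollers of the plate-stamping machine lie on the strip-down rack in the order in which they came out; move them all to the empty green assembly rack in the reverse order, ready to go back in: the roller now farthest left (seen from the robot) goes into the notches farthest right, the next into the second from the right, and so on. Bed each one fully down with both shaft ends in a facing pair of notches and its drum about midway between the side plates, and let go. Lower them in, never drop one or let rollers knock together, and leave the wrench, the grease tin and the bundle of plates where they are.

Things in the scene. Friction and masses are not known exactly. Their poses are not given: they have to be found in the camera images.
- heat_roller_center (a point): Heat roller: black rubber drum, 50 mm diameter, 100 mm long, smooth, the thickest. 0.35 to 0.7 kg. Steel shaft 160 mm long and 12 mm thick, bare for 30 mm at each end. This point is the middle of the roller, on its axis; x runs along the axis (either way round is the same, and it may be rolled to any angle about x).
- feed_roller_center (a point): Feed roller: fluted steel drum, 40 mm diameter, 100 mm long, with dark lines along it. 0.4 to 0.75 kg. Steel shaft 160 mm long and 12 mm thick, bare for 30 mm at each end. This point is the middle of the roller, on its axis; x runs along the axis (either way round is the same, and it may be rolled to any angle about x).
- guide_roller_center (a point): Guide roller: plain aluminium drum, 26 mm diameter, 100 mm long, the thinnest. 0.15 to 0.3 kg. Steel shaft 160 mm long and 12 mm thick, bare for 30 mm at each end. This point is the middle of the roller, on its axis; x runs along the axis (either way round is the same, and it may be rolled to any angle about x).
- tyre_roller_center (a point): Tyre roller: 22 mm steel core, 100 mm long, with three black rubber tyres of 44 mm diameter, each 24 mm wide, at the middle and 38 mm to either side. 0.25 to 0.55 kg. Steel shaft 160 mm long and 12 mm thick, bare for 30 mm at each end. This point is the middle of the roller, on its axis; x runs along the axis (either way round is the same, and it may be rolled to any angle about x).
- saddle_p: One of four alike vee saddles in a row on the strip-down rack (fixed): a pair of grey plastic blocks 16 x 56 mm, 132 mm apart along x, notched on top. At the start the heat roller lies in it. Origin: on the bench midway between the two blocks; axes parallel to those of the strip-down rack. Its place in the row differs from start to start.
- saddle_q: One of four alike vee saddles in a row on the strip-down rack (fixed): a pair of grey plastic blocks 16 x 56 mm, 132 mm apart along x, notched on top. At the start the feed roller lies in it. Origin: on the bench midway between the two blocks; axes parallel to those of the strip-down rack. Its place in the row differs from start to start.
- saddle_r: One of four alike vee saddles in a row on the strip-down rack (fixed): a pair of grey plastic blocks 16 x 56 mm, 132 mm apart along x, notched on top. At the start the guide roller lies in it. Origin: on the bench midway between the two blocks; axes parallel to those of the strip-down rack. Its place in the row differs from start to start.
- saddle_s: One of four alike vee saddles in a row on the strip-down rack (fixed): a pair of grey plastic blocks 16 x 56 mm, 132 mm apart along x, notched on top. At the start the tyre roller lies in it. Origin: on the bench midway between the two blocks; axes parallel to those of the strip-down rack. Its place in the row differs from start to start.
- strip_rack: Strip-down rack, fixed: aluminium rails 350 mm long over a steel drip tray, with the four saddles. Origin: on the bench under its middle. y runs along the row, to the left seen from the robot within 15 degrees; x away from the robot. Saddles at y = +-45, +-135 mm. A roller in one has its axis along x, 68.5 mm above the bench. Block tops at 80 mm; nothing above 25 mm between the blocks.
- assembly_rack: Assembly rack, left or right of the other, fixed, empty: two green plates 350 x 10 mm, 80 mm high, 122 mm clear between, with 4 pairs of V notches (90 deg, 20 mm deep) at y = +-45, +-135 mm. Origin and axes as the other rack. A seated roller has its axis along x, 68.5 mm above the bench; let go a few mm off it rolls to the bottom of the V. Cross bars at y = +-160, up to 37 mm high.
Things that resemble listed ones, but are neither listed nor needed, are in the scene too. Leave any turquoise look-alike of the part that bears heat_roller_center alone.

How it is judged (in metres and radians):
At the end, for the whole second after the job is handed in: All four rollers at rest in the assembly rack in the reverse of their starting order, each within 6 mm of its notch pair along the row, 4 mm of the seated axis height (68.5 mm), 0.06 rad of square to the plates and 13 mm of midway between them (((y of saddle_r in the frame of strip_rack between 0.115 and 0.155 m and y of guide_roller_center in the frame of assembly_rack between -0.141 and -0.129 m) or (y of saddle_r in the frame of strip_rack between 0.025 and 0.065 m and y of guide_roller_center in the frame of assembly_rack between -0.051 and -0.039 m) or (y of saddle_r in the frame of strip_rack between -0.065 and -0.025 m and y of guide_roller_center in the frame of assembly_rack between 0.039 and 0.051 m) or (y of saddle_r in the frame of strip_rack between -0.155 and -0.115 m and y of guide_roller_center in the frame of assembly_rack between 0.129 and 0.141 m)) and x of guide_roller_center in the frame of assembly_rack between -0.013 and 0.013 m and z of guide_roller_center in the frame of assembly_rack between 0.0645 and 0.0725 m and angle between the x axis of each of guide_roller_center, heat_roller_center, tyre_roller_center, feed_roller_center and the x axis of assembly_rack, either way round below 0.06 rad and linear speed of each of guide_roller, heat_roller, tyre_roller, feed_roller below 0.02 m/s and angular speed of each of guide_roller, heat_roller, tyre_roller, feed_roller below 0.3 rad/s and ((y of saddle_p in the frame of strip_rack between 0.115 and 0.155 m and y of heat_roller_center in the frame of assembly_rack between -0.141 and -0.129 m) or (y of saddle_p in the frame of strip_rack between 0.025 and 0.065 m and y of heat_roller_center in the frame of assembly_rack between -0.051 and -0.039 m) or (y of saddle_p in the frame of strip_rack between -0.065 and -0.025 m and y of heat_roller_center in the frame of assembly_rack between 0.039 and 0.051 m) or (y of saddle_p in the frame of strip_rack between -0.155 and -0.115 m and y of heat_roller_center in the frame of assembly_rack between 0.129 and 0.141 m)) and x of heat_roller_center in the frame of assembly_rack between -0.013 and 0.013 m and z of heat_roller_center in the frame of assembly_rack between 0.0645 and 0.0725 m and ((y of saddle_s in the frame of strip_rack between 0.115 and 0.155 m and y of tyre_roller_center in the frame of assembly_rack between -0.141 and -0.129 m) or (y of saddle_s in the frame of strip_rack between 0.025 and 0.065 m and y of tyre_roller_center in the frame of assembly_rack between -0.051 and -0.039 m) or (y of saddle_s in the frame of strip_rack between -0.065 and -0.025 m and y of tyre_roller_center in the frame of assembly_rack between 0.039 and 0.051 m) or (y of saddle_s in the frame of strip_rack between -0.155 and -0.115 m and y of tyre_roller_center in the frame of assembly_rack between 0.129 and 0.141 m)) and x of tyre_roller_center in the frame of assembly_rack between -0.013 and 0.013 m and z of tyre_roller_center in the frame of assembly_rack between 0.0645 and 0.0725 m and ((y of saddle_q in the frame of strip_rack between 0.115 and 0.155 m and y of feed_roller_center in the frame of assembly_rack between -0.141 and -0.129 m) or (y of saddle_q in the frame of strip_rack between 0.025 and 0.065 m and y of feed_roller_center in the frame of assembly_rack between -0.051 and -0.039 m) or (y of saddle_q in the frame of strip_rack between -0.065 and -0.025 m and y of feed_roller_center in the frame of assembly_rack between 0.039 and 0.051 m) or (y of saddle_q in the frame of strip_rack between -0.155 and -0.115 m and y of feed_roller_center in the frame of assembly_rack between 0.129 and 0.141 m)) and x of feed_roller_center in the frame of assembly_rack between -0.013 and 0.013 m and z of feed_roller_center in the frame of assembly_rack between 0.0645 and 0.0725 m); the robot touches nothing.
It fails at once if a roller is dropped ((linear speed of guide_roller above 0.7 m/s and contact force between the fingers and guide_roller below 0.2 N) or (linear speed of heat_roller above 0.7 m/s and contact force between the fingers and heat_roller below 0.2 N) or (linear speed of tyre_roller above 0.7 m/s and contact force between the fingers and tyre_roller below 0.2 N) or (linear speed of feed_roller above 0.7 m/s and contact force between the fingers and feed_roller below 0.2 N)).
It fails at once if a roller falls out of the racks (height (world z) of any of guide_roller_center, heat_roller_center, tyre_roller_center, feed_roller_center below 0.05 m).
It fails at once if two rollers knock against one another (over 2 N) (contact force between any of heat_roller, tyre_roller, feed_roller and guide_roller above 2 N or contact force between any of tyre_roller, feed_roller and heat_roller above 2 N or contact force between feed_roller and tyre_roller above 2 N).
It fails at once if the wrench, the grease tin or the plate bundle is shifted by more than 25 mm (distance of any of wrench, grease_tin, plate_bundle from where it was at the start of the episode above 0.025 m).
It also fails if it takes over 102 s, if anything falls off the work surface, if the arm or the gripper's body presses on something with over 40 N, if the wrist force passes 120 N, or if a joint passes its speed limit or range.

### The arm

A 6-joint arm with a two-finger parallel gripper is mounted at the origin on the work surface. World frame = base frame: x ahead of the robot, y to its left, z up, the work surface at z = 0. Lengths are in mm, angles in rad, forces in N, time in s.
With the tool pointing down it reaches from about 300 to 775 mm from the base axis. Payload 14.6 kg.
Tool frame: the origin (TCP) lies between the finger pads; the fingertips stand 11 mm ahead of it and the grasp point (between the pads) lies 8 mm behind it; z points along the fingers, y is the line along which they close (so a half turn about z gives the same grasp; the last joint's range is limited). The gripper opens to 94 mm and grips with 3 to 60 N. Pads are 16 mm wide; open, the fingers measure 119 mm over their backs; the gripper's body (75 mm by 177 mm) begins 78 mm behind the grasp point.
Start: joints at [-1.294, 0.3, 1.521, -0, 1.321, -0.067], TCP at [185.38, -517.807, 216.446] pointing down, gripper open.
Joint ranges: [-3.03, 3.03], [-0.79, 2.21], [0.23, 2.52], [-1.04, 4.18], [0, 3.07], [-2.55, 2.55]. Speed limits (rad/s): [2.22, 2.22, 2.57, 3.14, 3.14, 3.14].

### API

Orientations are given as [roll, pitch, yaw] about the fixed x, y, z axes, in that order (R = Rz(yaw) Ry(pitch) Rx(roll)).
In Python, from cell import manip gives the robot as it stands. The module is installed in compiled form; this text tells all that it offers.
- The arm moves only by the tool arm_command, never from a script. Its argument "rows" is one flat list of numbers, 5 for each row, row after row: the shift along the world's x, y, z in mm, then the turn about the world's z in degrees, then the finger opening in mm, from 0 to 94. In form: [dx, dy, dz, twist, jaw, dx, dy, dz, twist, jaw, ...]. A call has 1 to 5 rows; each row shifts and turns the commanded pose from where the row before left it; what a row does not reach is not made up. A row lasts 1/8 s, in which the tool goes at most 62.5 mm and 10.7 degrees, less where a joint would pass 70% of its speed; a pose out of reach is approached as far as the arm can. A call is refused whole if a number of a shift passes 62.5 or a number of a turn 10.7, either way. A call with a gripper value outside its range is refused whole. The fingers move at their own pace and stop on an object; "newtons" is the grip in N (left out, the last holds). Time passes only in rows, so rows that do not move let the fingers close. It gives the time, the measured TCP pose, the force and the opening at its end, in the units of the state.
- manip.read_state(): the state, without advancing time (a new reading comes with each control period).
- manip.camera(name): name is "side" or "top" or "wrist"; returns a dict with "image" (480x640x3 uint8, blue, green, red), "z_map" (480x640 float32, mm along the optical axis (not along the pixel's ray), 0 where there is no reading), "fx", "fy", "cx", "cy" (pixels), "pose" (4x4, takes a point from camera to world coordinates). Camera axes: x right, y down, z forward; pixel columns grow to the right and rows downward; lengths in mm; the calibration is good to about 2 mm. A picture is of the moment at which its call begins.
- manip.sign_off(): hands the job in, once; it reports no verdict.
The state is a dict: "clock": time; "joints": joint angles; "qd": joint speeds; "effort": joint torques, N m; "eef_pos": TCP position; "eef_rot": TCP orientation; "wrist_force": force on the tool from outside, world axes, zero at the start; "moment": the same for the moment, N m; "finger_gap": finger opening in mm.
Only numpy, scipy, OpenCV 4.12 (cv2) and the standard library are available. Lean on these libraries where they do the work, as an engineer would, in place of code of your own. Each camera call takes 0.05 s, during which the arm holds its last target. There are 200 camera calls.

## Working session

There is one attempt and no reset: what is moved stays moved. The work goes in short steps, Python scripts to look and compute and a tool call to move; the robot and the scene stay as the last step left them, time stands still between calls to the robot, and variables do not carry over. Pictures are saved under pics/ and viewed, on a budget of 14 in all, crops included, one or two more only if the job needs it, and the job is handed in when it is done.

Besides the shell and the picture viewer there is one more tool, called by a JSON object that holds its "name" and its "arguments". arm_command: Moves the arm, as the interface text tells. Its arguments: {"type":"object","properties":{"rows":{"type":"array","items":{"type":"number"}},"newtons":{"type":"number"}},"required":["rows"]}

```bash
mkdir -p pics
cat > h.py <<'E'
import numpy as np, cv2
from cell import manip
def pts(c):
    z=c["z_map"]; v,u=np.mgrid[:480,:640]
    P=np.stack([(u-c["cx"])/c["fx"]*z,(v-c["cy"])/c["fy"]*z,z,np.ones_like(z)],-1)@np.array(c["pose"]).T
    P=P[...,:3]; P[z==0]=np.nan; return P
E
python3 - <<'E'
from h import *
print(manip.read_state())
ims=[]
for n in("top","side"):
    c=manip.camera(n); cv2.imwrite(f"pics/{n}0.png",c["image"]); np.savez(f"{n}0.npz",**c); print(n,c["fx"],c["cx"],c["cy"],np.round(c["pose"],3).tolist())
E
```

```text
{'clock': 0.0, 'joints': array([-1.29361512e+00,  3.00446997e-01,  1.52162609e+00, -9.81632256e-06,
        1.32069938e+00, -6.66429619e-02]), 'qd': array([ 0.00063464,  0.00022548, -0.00114424,  0.00049128, -0.00087532,
        0.00015765]), 'effort': array([-8.24184899e-04, -5.31809700e+01, -3.52742529e+01,  7.08520389e-02,
        2.44246615e-02, -1.02169881e-04]), 'eef_pos': array([ 185.29839741, -517.5605678 ,  215.8805057 ]), 'eef_rot': array([-3.14041482e+00, -6.90812656e-05,  3.43826563e-01]), 'wrist_force': array([ 0.90474696, -0.91857789,  0.3310762 ]), 'moment': array([0.03629717, 0.01417116, 0.02113127]), 'finger_gap': 93.89145230241745}
top 484.0141879399507 313.4028080253066 235.67691973307947 [[0.024, -0.992, 0.121, 372.287], [-1.0, -0.023, 0.009, 63.201], [-0.006, -0.121, -0.993, 1097.685], [0.0, 0.0, 0.0, 1.0]]
side 471.5609254992311 318.81624826584834 237.80618590025978 [[-0.823, -0.39, 0.413, 54.468], [-0.568, 0.54, -0.621, 742.217], [0.019, -0.745, -0.666, 804.133], [0.0, 0.0, 0.0, 1.0]]
```

View pics/top0.png

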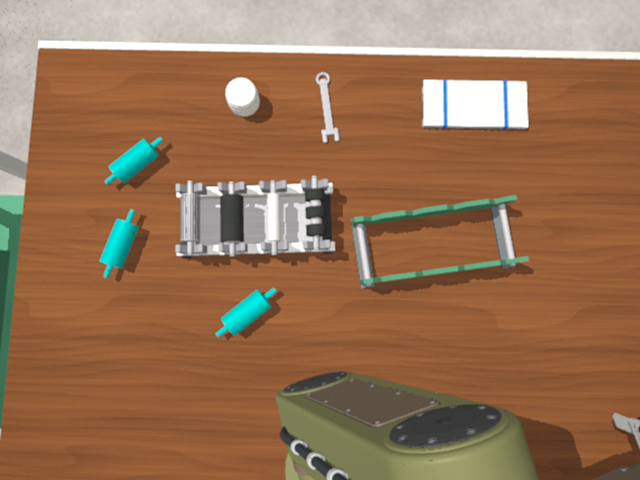

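View pics/side0.png

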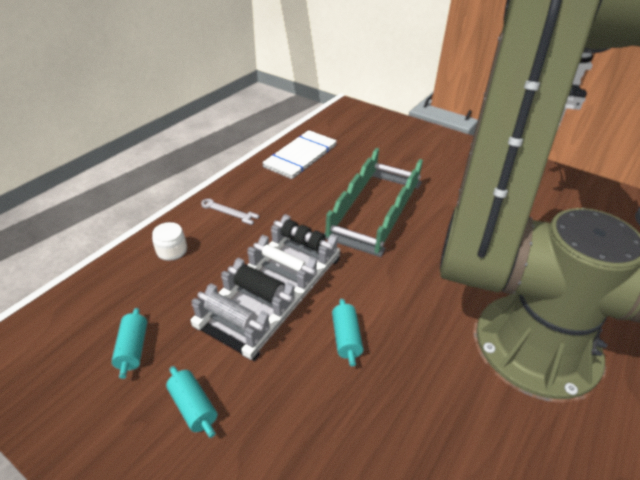

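The top view shows, left to right, feed (190,220), heat (232,218), guide (273,217) and tyre (317,214). The green rack is at (437,243). The side view agrees.

```bash
cat >> h.py <<'E'
def rack(c,P=None):
    "assembly rack centre and direction of its x axis, from green tops"
    P=pts(c) if P is None else P
    hsv=cv2.cvtColor(c["image"],cv2.COLOR_BGR2HSV)
    m=cv2.inRange(hsv,(55,50,30),(84,255,255))>0
    m&=(P[...,2]>70)&(P[...,2]<90)&(P[...,0]>250)&(abs(P[...,1])<450)
    return P[m]
def rollers(P,c0,zmin=70):
    pass
E
python3 - <<'E'
from h import *
c=dict(np.load("top0.npz")); P=pts(c)
g=rack(c); r=cv2.minAreaRect(g[:,:2].astype(np.float32)); print("green",len(g),r,np.nanpercentile(g[:,2],[1,50,99]))
# strip rack region
Q=P[170:265,170:345].reshape(-1,3); Q=Q[Q[:,2]>72]
r=cv2.minAreaRect(Q[:,:2].astype(np.float32)); print("strip",len(Q),r,np.nanmax(Q[:,2]))
for n,u0,u1 in(("feed",178,202),("heat",220,245),("guide",262,285),("tyre",303,332)):
    D=P[196:242,u0:u1].reshape(-1,3); D=D[(D[:,2]>68)&(D[:,2]<100)]
    print(n,len(D),D.mean(0).round(1),np.percentile(D,98,axis=0).round(1),np.percentile(D,2,axis=0).round(1))
print("bench",np.nanmedian(P[300:330,400:430].reshape(-1,3),0))
for n,a in(("tin",(80,115,225,260)),("plates",(85,125,425,525)),("wrench",(75,140,315,340)),):
    D=P[a[0]:a[1],a[2]:a[3]].reshape(-1,3);D=D[D[:,2]>4];print(n,D.min(0),D.max(0))
E
```

```text
green 1213 ((496.2904052734375, -195.98435974121094), (141.62396240234375, 351.214599609375), 9.278803825378418) [70.35276827 79.48797383 84.74109159]
strip 4709 ((536.2802124023438, 204.28701782226562), (164.60719299316406, 329.0075378417969), 3.5322976112365723) 97.91150903747916
feed 854 [527.  335.7  83.7] [573.9 356.5  91.1] [481.6 318.9  69.5]
heat 1070 [527.9 246.7  87.7] [575.1 274.   95.6] [481.4 224.4  72. ]
guide 535 [531.7 158.7  78.7] [578.8 171.4  84.5] [485.7 146.6  70.5]
tyre 750 [534.1  69.6  83.2] [579.7  90.7  93.1] [485.6  48.3  70.6]
bench [ 333.23214188 -157.31823496    0.5986215 ]
tin [783.3282921  207.91558361   4.15182261] [873.7435652  290.21773625  67.98795548]
plates [ 768.79721801 -409.70934171   10.11713728] [ 869.91252012 -177.19375527   23.37210792]
wrench [730.89587975  19.9113345    4.02528253] [889.20375242  77.23767154  12.39614823]
```

{"name": "arm_command", "arguments": {"rows": [39,40,11,-1.3,94,39,40,11,-1.3,94,39,40,11,-1.3,94,39,40,11,-1.3,94,39,40,11,-1.3,94]}}

```text
clock: 0.72
eef_pos: [381.3, -316.3, 271.7]
eef_rot: [-3.141, 0.0, 0.229]
wrist_force: [-0.4, -0.9, -0.0]
finger_gap: 93.9
```

{"name": "arm_command", "arguments": {"rows": [39,40,11,-1.3,94,39,40,11,-1.3,94,39,40,11,-1.3,94,0,0,0,0,94,0,0,0,0,94]}}

```text
clock: 1.35
eef_pos: [497.1, -197.9, 303.9]
eef_rot: [-3.141, 0.001, 0.163]
wrist_force: [0.1, -0.7, -0.4]
finger_gap: 93.9
```

Run:
```python
from h import *
s=manip.read_state();print(s["clock"],s["eef_pos"],s["eef_rot"])
c=manip.camera("wrist"); cv2.imwrite("pics/w0.png",c["image"]); np.savez("w0.npz",**c); print(np.round(c["pose"],3).tolist(),c["fx"])
g=rack(c); print(len(g)); 
if len(g)>50: print(cv2.minAreaRect(g[:,:2].astype(np.float32)),np.percentile(g[:,2],[1,50,99]))
```

```text
1.35 [ 497.06258245 -197.94791234  303.90570735] [-3.14122165e+00  8.97154674e-04  1.62795714e-01]
[[0.162, -0.95, -0.267, 573.956], [-0.987, -0.156, -0.044, -184.916], [-0.0, 0.271, -0.963, 472.585], [0.0, 0.0, 0.0, 1.0]] 407.1246203401712
6357
((494.9478454589844, -194.70794677734375), (142.13328552246094, 350.8583679199219), 9.163762092590332) [70.32234756 79.79091619 82.10451276]
```

View pics/w0.png

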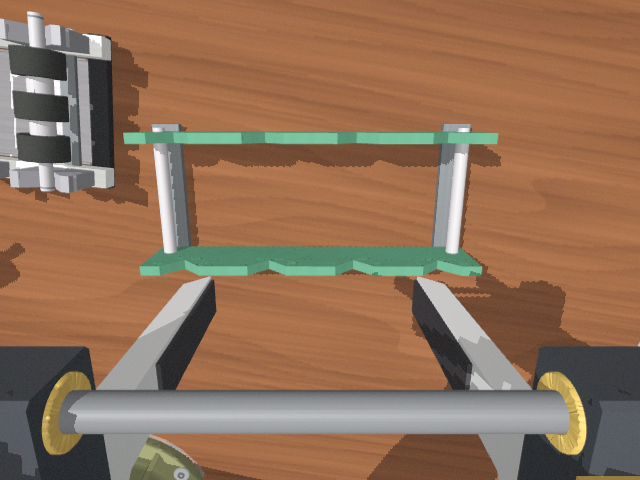

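The rack measures 142 x 351 mm, as it should. The two views agree within 2 mm at about (495,-195), 9.2°. Next is the strip rack.

{"name": "arm_command", "arguments": {"rows": [5,57,0,-0.8,94,5,57,0,-0.8,94,5,57,0,-0.8,94,5,57,0,-0.8,94,5,57,0,-0.8,94]}}

```text
clock: 2.02
eef_pos: [522.1, 87.7, 304.4]
eef_rot: [3.142, -0.0, 0.09]
wrist_force: [0.7, -0.1, 0.2]
finger_gap: 93.8
```

{"name": "arm_command", "arguments": {"rows": [5,57,0,-0.8,94,3,57,0,-0.9,94,0,0,0,0,94,0,0,0,0,94]}}

```text
clock: 2.52
eef_pos: [530.5, 199.9, 304.3]
eef_rot: [3.141, 0.0, 0.062]
wrist_force: [-0.4, 0.2, 0.2]
finger_gap: 94.2
```

Run:
```python
from h import *
s=manip.read_state();print(s["clock"],s["eef_pos"],s["eef_rot"])
c=manip.camera("wrist"); cv2.imwrite("pics/w1.png",c["image"]); np.savez("w1.npz",**c)
P=pts(c); Q=P.reshape(-1,3); Q=Q[(Q[:,2]>72)&(Q[:,2]<100)&(Q[:,0]>400)&(Q[:,0]<680)&(Q[:,1]>0)&(Q[:,1]<420)]
print(len(Q),cv2.minAreaRect(Q[:,:2].astype(np.float32)))
# roller ridges: shaft+drum centreline
for n,y0,zt in(("feed",336,85),("heat",247,88),("guide",158.5,78),("tyre",69.5,86)):
    D=Q[(abs(Q[:,1]-y0)<30)&(Q[:,2]>zt-2)&(abs(Q[:,0]-531)<52)]
    r=cv2.minAreaRect(D[:,:2].astype(np.float32)); print(n,len(D),np.round(r[0],1),np.round(r[1],1),round(r[2],2),D[:,2].max().round(1))
    f=np.polyfit(D[:,0],D[:,1],1);print("   slope deg",np.degrees(np.arctan(f[0])).round(2),"y at 531",np.polyval(f,531).round(1))
```

```text
2.525 [530.50230677 199.8943731  304.26186149] [3.14126660e+00 3.38165051e-04 6.18683076e-02]
22795 ((535.0004272460938, 205.48460388183594), (165.501220703125, 328.3731384277344), 3.7265734672546387)
feed 3026 [529.7 340.5] [99.7 30.5] 3.08 91.1
   slope deg 2.96 y at 531 339.4
heat 3813 [530.1 250.4] [100.9  37.9] 3.36 96.3
   slope deg 2.75 y at 531 250.2
guide 2139 [531.  157.5] [ 55.1 103.8] 89.58 84.0
   slope deg 4.03 y at 531 160.8
tyre 1938 [540.3  71.7] [86.3 32.9] 3.39 92.6
   slope deg 3.3 y at 531 72.2
```

View pics/w1.png

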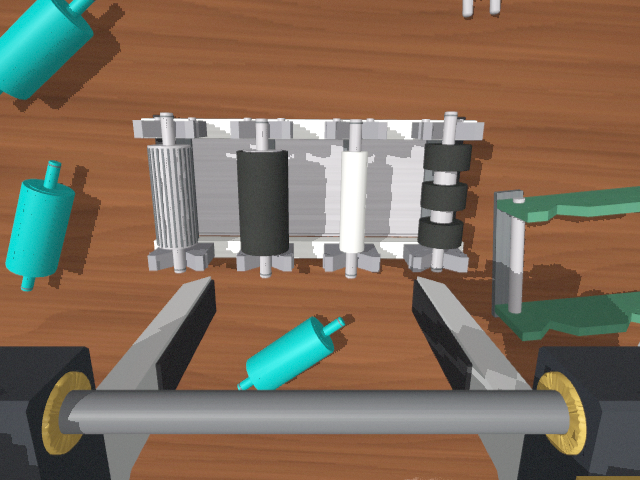

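Run:
```python
from h import *
c=dict(np.load("w1.npz")); T=c["pose"]; P=pts(c)
def ray(u,v,z):
    d=T[:3,:3]@[(u-c["cx"])/c["fx"],(v-c["cy"])/c["fy"],1]; return T[:3,3]+d*(z-T[2,3])/d[2]
for n,a,b,z in(("feed",(170,145),(178,247),88.5),("heat",(262,151),(265,253),93.5),("guide",(355,151),(352,251),81.5),("tyre",(447,144),(440,247),90.5)):
    A,B=ray(*a,z),ray(*b,z); print(n,((A+B)/2).round(1),np.linalg.norm(A-B).round(1),np.degrees(np.arctan2(*(A-B)[[1,0]])).round(2))
Q=P.reshape(-1,3)
for n,y0,zt in(("heat",250,86),("tyre",70.5,84)):
    D=Q[(abs(Q[:,1]-y0)<30)&(Q[:,2]>zt)&(Q[:,2]<100)&(abs(Q[:,0]-531)<90)];print(n,np.percentile(D[:,0],[.5,99.5]))
# middle tyre
D=P[180:212,415:475].reshape(-1,3);D=D[D[:,2]>82];print("mid tyre",np.percentile(D,[1,99],axis=0).round(1))
```

```text
feed [531.7 333.6  88.5] 98.3 2.67
heat [532.1 247.7  93.5] 97.8 3.28
guide [536.1 161.5  81.5] 98.8 3.35
tyre [548.2  77.8  90.5] 98.7 4.62
heat [480.79438152 580.23269595]
tyre [497.96614284 597.10392891]
mid tyre [[535.5  55.   82.3]
 [559.7  88.6  91.8]]
```

{"name": "arm_command", "arguments": {"rows": [0,46.5,0,0,64,0,46.5,0,0,64,0,46.5,0,0,64,0,0,-50,0,64,0,0,-50,0,64], "newtons": 40}}

```text
clock: 3.2
eef_pos: [530.9, 339.4, 203.4]
eef_rot: [-3.141, -0.001, 0.061]
wrist_force: [1.2, 0.0, -0.5]
finger_gap: 63.7
```

{"name": "arm_command", "arguments": {"rows": [0,0,-45,0,64,0,0,-30,0,64,0,0,0,0,64,0,0,0,0,64]}}

```text
clock: 3.7
eef_pos: [531.4, 340.1, 131.3]
eef_rot: [-3.141, -0.002, 0.062]
wrist_force: [-0.0, 0.6, 0.6]
finger_gap: 63.7
```

Run:
```python
from h import *
s=manip.read_state();print(s["clock"],s["eef_pos"],s["eef_rot"],s["finger_gap"])
c=manip.camera("wrist"); cv2.imwrite("pics/w2.png",c["image"])
P=pts(c);D=P.reshape(-1,3);D=D[(D[:,2]>82)&(D[:,2]<95)&(abs(D[:,0]-530)<60)&(abs(D[:,1]-339)<22)];print(np.percentile(D,[2,50,98],axis=0).round(1))
```

```text
3.7 [531.37117533 340.14417896 131.27825247] [-3.14067176e+00 -2.00723474e-03  6.16220886e-02] 63.74606353061217
[[482.5 325.8  82.6]
 [534.5 341.1  87.4]
 [578.4 356.3  89.8]]
```

View pics/w2.png

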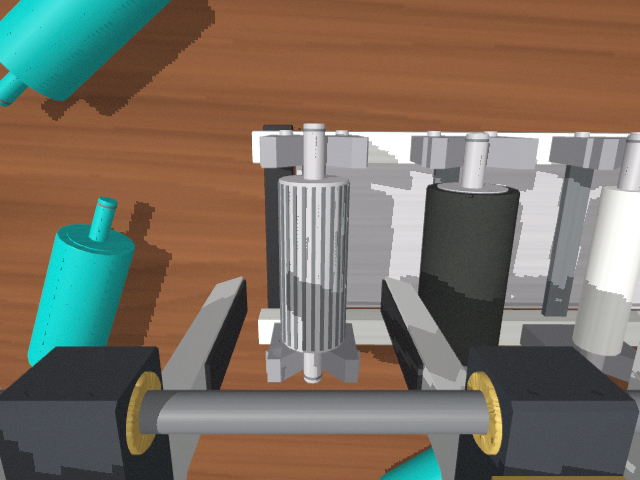

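The fingers straddle the feed roller (drum at u=314, fingers at 230 and 400). I'll descend and grip.

{"name": "arm_command", "arguments": {"rows": [-0.5,0.5,-45,0,64,0,0,-26,0,64,0,0,0,0,64,0,0,0,0,30,0,0,0,0,30]}}

```text
clock: 4.38
eef_pos: [530.6, 341.6, 60.3]
eef_rot: [-3.14, -0.002, 0.063]
wrist_force: [0.8, 0.1, -0.7]
finger_gap: 47.3
```

{"name": "arm_command", "arguments": {"rows": [0,0,0,0,30,0,0,0,0,30,0,0,8,0,30,0,0,20,0,30,0,0,0,0,30]}}

```text
clock: 5.0
eef_pos: [530.7, 341.8, 88.9]
eef_rot: [-3.14, -0.003, 0.063]
wrist_force: [-0.1, 0.2, -3.7]
finger_gap: 39.5
```

{"name": "arm_command", "arguments": {"rows": [0,0,60,0,30,-1,-30,30,0.4,30,-1,-55,0,0.4,30,-1,-55,0,0.4,30,-1,-55,0,0.4,30]}}

```text
clock: 5.62
eef_pos: [525.5, 144.6, 176.5]
eef_rot: [-3.142, -0.0, 0.091]
wrist_force: [1.4, -0.4, -4.7]
finger_gap: 39.2
```

{"name": "arm_command", "arguments": {"rows": [-1,-55,0,0.4,30,-1,-55,0,0.4,30,-1,-55,0,0.4,30,-1,-55,0,0.4,30,-1,-55,0,0.4,30]}}

```text
clock: 6.25
eef_pos: [520.6, -130.5, 176.6]
eef_rot: [3.142, -0.0, 0.126]
wrist_force: [0.3, -0.6, -3.9]
finger_gap: 39.5
```

{"name": "arm_command", "arguments": {"rows": [-1,-55,0,0.5,30,-1,-55,0,0.5,30,-1,-55,0,0.5,30,-1.5,-35,0,0.5,30,0,0,0,0,30]}}

```text
clock: 6.88
eef_pos: [515.7, -330.8, 175.9]
eef_rot: [-3.141, 0.0, 0.158]
wrist_force: [-0.9, 0.2, -3.9]
finger_gap: 39.2
```

Run:
```python
from h import *
s=manip.read_state();print(s["clock"],s["eef_pos"],s["eef_rot"],s["finger_gap"],s["wrist_force"])
c=manip.camera("wrist"); cv2.imwrite("pics/w3.png",c["image"])
```

```text
6.875 [ 515.68181831 -330.83083729  175.86494303] [-3.14134513e+00  4.89416454e-04  1.57940888e-01] 39.16221100416848 [-0.9202302   0.21478827 -3.86049053]
```

View pics/w3.png

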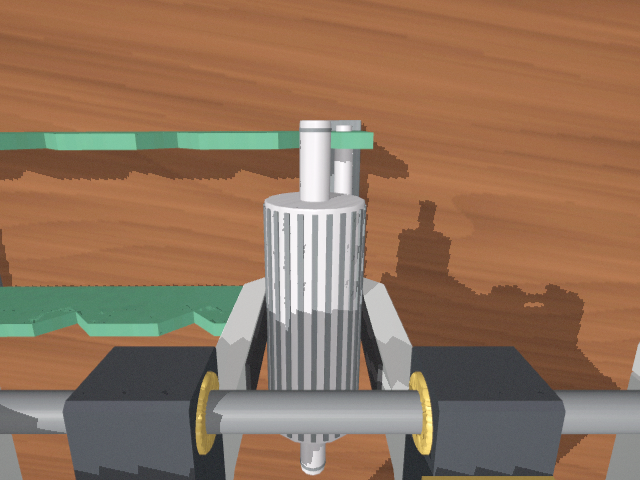

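The feed roller is held squarely (drum at u=315). I'll lower it with the small correction.

{"name": "arm_command", "arguments": {"rows": [1.3,2.3,-45,0.1,30,0,0,-40,0,30,0,0,-18,0,30,0,0,-4,0,30,0,0,0,0,30]}}

```text
clock: 7.55
eef_pos: [518.3, -326.7, 70.8]
eef_rot: [3.14, -0.001, 0.163]
wrist_force: [-0.4, -0.6, -3.6]
finger_gap: 39.0
```

{"name": "arm_command", "arguments": {"rows": [0,0,-2,0,30,0,0,-1,0,30,0,0,0,0,30]}}

```text
clock: 7.92
eef_pos: [517.7, -326.6, 66.7]
eef_rot: [3.141, -0.0, 0.162]
wrist_force: [0.5, -0.2, -3.5]
finger_gap: 39.3
```

Run:
```python
from h import *
s=manip.read_state();print(s["clock"],s["eef_pos"],s["eef_rot"],s["finger_gap"],s["wrist_force"],s["moment"])
```

```text
7.925 [ 517.72886779 -326.57597533   66.6878889 ] [ 3.14138916e+00 -2.59087675e-04  1.62167900e-01] 39.3185844181834 [ 0.46233425 -0.20047792 -3.48548541] [-0.00205065  0.00815527  0.02731275]
```

{"name": "arm_command", "arguments": {"rows": [-0.5,-1.7,-2,0,30,0,0,-2,0,30,0,0,0,0,30]}}

```text
clock: 8.3
eef_pos: [517.0, -328.1, 62.2]
eef_rot: [-3.141, 0.0, 0.162]
wrist_force: [-0.7, 0.1, -3.5]
finger_gap: 39.0
```

{"name": "arm_command", "arguments": {"rows": [0,0,-1,0,30,0,0,0,0,30]}}

```text
clock: 8.55
eef_pos: [517.2, -328.2, 61.4]
eef_rot: [-3.142, 0.0, 0.162]
wrist_force: [0.5, -0.3, -4.8]
finger_gap: 39.2
```

{"name": "arm_command", "arguments": {"rows": [0,0,-1,0,30,0,0,0,0,30]}}

```text
clock: 8.8
eef_pos: [517.2, -328.2, 60.4]
eef_rot: [-3.142, 0.0, 0.162]
wrist_force: [1.0, -1.2, -4.1]
finger_gap: 39.2
```

{"name": "arm_command", "arguments": {"rows": [0,0,0,0,46,0,0,0,0,60,0,0,0,0,60,0,0,40,0,60,0,0,60,0,70]}}

```text
clock: 9.43
eef_pos: [516.5, -327.8, 160.3]
eef_rot: [-3.139, 0.002, 0.162]
wrist_force: [1.2, -0.4, 0.2]
finger_gap: 66.9
```

```bash
cat >> h.py <<'E'
C=np.array([495.4,-195.2]); X=np.array([np.cos(.1606),np.sin(.1606)]); Y=np.array([-X[1],X[0]])
def inrack(P):
    D=P.reshape(-1,3); q=D[:,:2]-C; return np.c_[q@X,q@Y,D[:,2]]
E
python3 - <<'E'
from h import *
s=manip.read_state();print(s["clock"],s["eef_pos"],s["eef_rot"],s["finger_gap"],s["wrist_force"])
c=manip.camera("wrist"); cv2.imwrite("pics/w4.png",c["image"])
D=inrack(pts(c)); D=D[(abs(D[:,1]+135)<30)&(abs(D[:,0])<56)&(D[:,2]>78)&(D[:,2]<100)]; print(len(D),np.percentile(D,[1,50,99],axis=0).round(1), np.degrees(np.polyfit(D[:,0],D[:,1],1)[0]))
E
```

```text
9.425 [ 516.52643268 -327.76770478  160.32284793] [-3.13930395e+00  2.28425637e-03  1.62242610e-01] 66.9138388770268 [ 1.23898329 -0.37015548  0.23566331]
8550 [[ -49.  -152.    78.5]
 [   4.2 -134.4   86.9]
 [  49.3 -116.6   90. ]] 0.020488263340011727
```

View pics/w4.png

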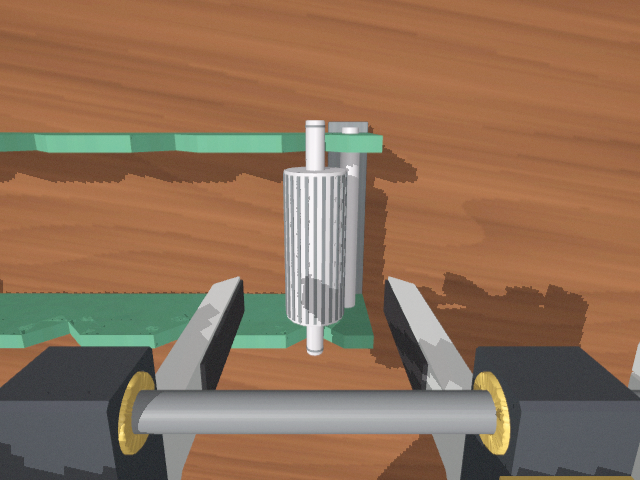

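The feed roller is seated: rack coordinates (0, -134.5), top at about 88.5. Next is the heat roller.

{"name": "arm_command", "arguments": {"rows": [1,28,30,-0.5,70,1,55,0,-0.5,74,1,55,0,-0.5,74,1,55,0,-0.5,74,1,55,0,-0.5,74]}}

```text
clock: 10.1
eef_pos: [522.1, -78.5, 190.7]
eef_rot: [3.141, -0.001, 0.118]
wrist_force: [0.7, 0.4, -0.5]
finger_gap: 73.9
```

{"name": "arm_command", "arguments": {"rows": [1,55,0,-0.5,74,1,55,0,-0.5,74,1,55,0,-0.5,74,1,55,0,-0.5,74,1,55,0,-0.5,74]}}

```text
clock: 10.72
eef_pos: [527.1, 196.7, 190.7]
eef_rot: [-3.141, -0.001, 0.075]
wrist_force: [0.3, 0.4, 0.3]
finger_gap: 74.1
```

{"name": "arm_command", "arguments": {"rows": [3,40,0,-0.6,74,1,15,0,0,74,0,0,-50,0,74,0,0,0,0,74]}}

```text
clock: 11.22
eef_pos: [529.8, 248.6, 137.6]
eef_rot: [3.14, 0.006, 0.064]
wrist_force: [0.1, -1.0, 0.0]
finger_gap: 73.9
```

Run:
```python
from h import *
s=manip.read_state();print(s["clock"],s["eef_pos"],s["eef_rot"],s["finger_gap"],s["wrist_force"])
c=manip.camera("wrist"); cv2.imwrite("pics/w5.png",c["image"])
D=pts(c).reshape(-1,3);D=D[(D[:,2]>84)&(D[:,2]<100)&(abs(D[:,0]-530)<70)&(abs(D[:,1]-250)<30)];print(np.percentile(D,[1,50,99],axis=0).round(1))
```

```text
11.225 [529.80133696 248.55490744 137.64503733] [3.13961236 0.00578432 0.06420415] 73.91466982654813 [ 0.11654778 -0.9888012   0.02281575]
[[481.3 230.8  84.3]
 [535.1 250.9  91.7]
 [579.8 270.9  94.6]]
```

{"name": "arm_command", "arguments": {"rows": [0.5,2,-45,-0.1,74,0,0,-25,0,74,0,0,-9,0,74,0,0,0,0,74]}}

```text
clock: 11.78
eef_pos: [532.4, 251.7, 62.9]
eef_rot: [-3.141, -0.001, 0.062]
wrist_force: [-0.5, 0.6, 0.4]
finger_gap: 74.3
```

{"name": "arm_command", "arguments": {"rows": [0,0,0,0,40,0,0,0,0,40,0,0,0,0,40,0,0,0,0,40,0,0,0,0,40]}}

```text
clock: 12.4
eef_pos: [532.0, 250.6, 62.0]
eef_rot: [3.14, -0.0, 0.063]
wrist_force: [-0.2, -10.0, 4.0]
finger_gap: 49.2
```

{"name": "arm_command", "arguments": {"rows": [0,0,8,0,40,0,0,50,0,40,0,0,50,0,40,-2.8,-30,10,0.5,40,-2.8,-54,0,0.5,40]}}

```text
clock: 13.02
eef_pos: [526.0, 168.0, 180.7]
eef_rot: [-3.141, -0.002, 0.083]
wrist_force: [0.7, -1.0, -3.7]
finger_gap: 49.0
```

{"name": "arm_command", "arguments": {"rows": [-2.8,-54,0,0.6,40,-2.8,-54,0,0.6,40,-2.8,-54,0,0.6,40,-2.8,-54,0,0.6,40,-2.8,-54,0,0.6,40]}}

```text
clock: 13.65
eef_pos: [511.7, -103.7, 179.8]
eef_rot: [-3.141, -0.0, 0.133]
wrist_force: [1.3, -0.1, -4.3]
finger_gap: 49.1
```

{"name": "arm_command", "arguments": {"rows": [-2.8,-54,0,0.6,40,-2.8,-54,0,0.6,40,-2.8,-28,0,0.4,40,0,0,-40,0,40,0,0,0,0,40]}}

```text
clock: 14.28
eef_pos: [502.3, -237.5, 137.2]
eef_rot: [-3.138, 0.004, 0.16]
wrist_force: [-0.2, -0.6, -3.7]
finger_gap: 49.3
```

Run:
```python
from h import *
s=manip.read_state();print(s["clock"],s["eef_pos"],s["eef_rot"],s["finger_gap"],s["wrist_force"])
```

```text
14.275 [ 502.31702564 -237.4851835   137.22357146] [-3.13792729  0.00423454  0.16018671] 49.31593982733109 [-0.18941183 -0.5674448  -3.74448799]
```

{"name": "arm_command", "arguments": {"rows": [0,0,-40,0,40,0,0,-26,0,40,0,0,-6,0,40,0,0,0,0,40,0,0,0,0,40]}}

```text
clock: 14.9
eef_pos: [504.4, -238.5, 69.0]
eef_rot: [3.14, -0.002, 0.161]
wrist_force: [-0.6, -0.1, -4.2]
finger_gap: 49.1
```

{"name": "arm_command", "arguments": {"rows": [-0.5,-1,-3,0,40,0,0,-2,0,40,0,0,0,0,40]}}

```text
clock: 15.28
eef_pos: [503.2, -239.3, 62.5]
eef_rot: [3.141, -0.0, 0.161]
wrist_force: [-0.6, -1.6, -3.0]
finger_gap: 49.0
```

{"name": "arm_command", "arguments": {"rows": [0,0,-1,0,40,0,0,-0.7,0,40,0,0,0,0,40]}}

```text
clock: 15.65
eef_pos: [503.4, -239.5, 62.1]
eef_rot: [3.141, -0.001, 0.161]
wrist_force: [-6.7, 2.1, 11.3]
finger_gap: 49.4
```

Bedded (contact force is up). I'll release it and go for the guide roller.

{"name": "arm_command", "arguments": {"rows": [0,0,0,0,56,0,0,0,0,66,0,0,0,0,66,0,0,40,0,66,0,0,60,0,66]}}

```text
clock: 16.27
eef_pos: [502.4, -238.8, 160.5]
eef_rot: [-3.139, 0.003, 0.16]
wrist_force: [0.2, 0.6, 0.6]
finger_gap: 66.1
```

Run:
```python
from h import *
s=manip.read_state();print(s["clock"],s["eef_pos"],s["finger_gap"],s["wrist_force"])
c=manip.camera("wrist"); cv2.imwrite("pics/w6.png",c["image"])
A=inrack(pts(c))
for y in(-45,-135):
    D=A[(abs(A[:,1]-y)<30)&(abs(A[:,0])<56)&(A[:,2]>80)&(A[:,2]<100)]; print(len(D),np.percentile(D,[1,50,99],axis=0).round(1), np.degrees(np.polyfit(D[:,0],D[:,1],1)[0]))
```

```text
16.275 [ 502.42856164 -238.81603139  160.54921125] 66.14360909618436 [0.20588757 0.62856716 0.55669722]
10726 [[-49.9 -65.8  80.7]
 [  3.7 -44.4  91. ]
 [ 48.6 -22.7  94.5]] 0.045055709587816774
7723 [[ -48.3 -149.5   80.2]
 [   5.2 -131.7   87.2]
 [  49.3 -117.5   90. ]] 0.8989096336103869
```

{"name": "arm_command", "arguments": {"rows": [3,30,30,-0.6,60,4,54,0,-0.7,56,4,54,0,-0.7,50,4,54,0,-0.7,50,4,54,0,-0.7,50]}}

```text
clock: 16.95
eef_pos: [522.2, 8.5, 190.7]
eef_rot: [3.142, -0.0, 0.101]
wrist_force: [0.9, -0.2, -0.1]
finger_gap: 49.9
```

{"name": "arm_command", "arguments": {"rows": [4,54,0,-0.7,50,4,54,0,-0.7,50,4,44,0,-0.7,50,1.5,4,-50,-0.2,50,0,0,-10,0,50]}}

```text
clock: 17.58
eef_pos: [534.3, 162.9, 128.0]
eef_rot: [3.141, 0.005, 0.062]
wrist_force: [0.5, -0.6, -0.3]
finger_gap: 49.9
```

{"name": "arm_command", "arguments": {"rows": [0,0,0,0,50]}}

```text
clock: 17.7
eef_pos: [535.8, 162.3, 131.1]
eef_rot: [3.142, 0.001, 0.06]
wrist_force: [0.2, 0.7, 1.1]
finger_gap: 49.9
```

Run:
```python
from h import *
s=manip.read_state();print(s["clock"],s["eef_pos"],s["eef_rot"],s["finger_gap"],s["wrist_force"])
c=manip.camera("wrist"); cv2.imwrite("pics/w7.png",c["image"])
D=pts(c).reshape(-1,3);D=D[(D[:,2]>73.5)&(D[:,2]<90)&(abs(D[:,0]-536)<56)&(abs(D[:,1]-161)<20)];print(np.percentile(D,[1,50,99],axis=0).round(1))
```

```text
17.7 [535.77913652 162.34477612 131.06711034] [3.14151221e+00 5.68148868e-04 6.04969022e-02] 49.904149565330506 [0.23879046 0.70879658 1.08887798]
[[485.2 147.6  73.7]
 [540.3 161.3  79.9]
 [589.1 174.1  82.6]]
```

View pics/w7.png

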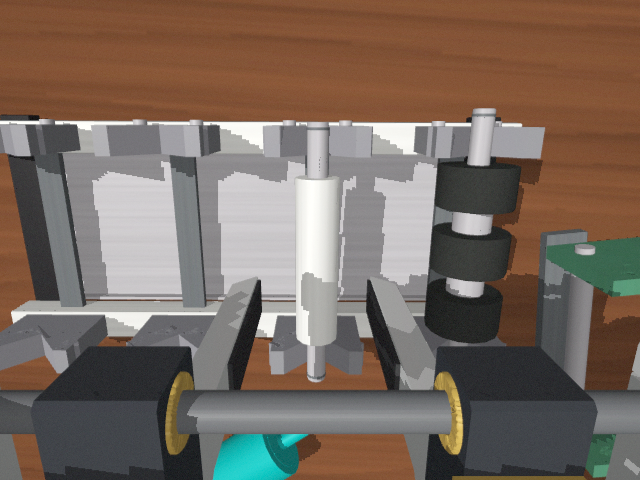

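The guide roller is centred between the fingers (u=317). The heat roller is seated (rack y -44.4, top 93.5).

{"name": "arm_command", "arguments": {"rows": [0.5,-1.2,-40,0,50,0,0,-24,0,50,0,0,-6,0,50,0,0,0,0,50,0,0,0,0,50]}}

```text
clock: 18.38
eef_pos: [536.9, 161.7, 62.3]
eef_rot: [-3.141, -0.002, 0.061]
wrist_force: [0.4, -0.8, 0.4]
finger_gap: 49.9
```

{"name": "arm_command", "arguments": {"rows": [0,0,0,0,16,0,0,0,0,16,0,0,0,0,16,0,0,0,0,16,0,0,0,0,16]}}

```text
clock: 19.0
eef_pos: [536.3, 160.7, 61.0]
eef_rot: [3.14, 0.0, 0.061]
wrist_force: [-0.5, -7.3, 3.1]
finger_gap: 25.1
```

{"name": "arm_command", "arguments": {"rows": [0,0,8,0,16,0,0,50,0,16,0,0,50,0,16,-7,-26,10,0.8,16,-7,-54,0,0.8,16]}}

```text
clock: 19.62
eef_pos: [522.2, 82.0, 180.2]
eef_rot: [-3.141, -0.002, 0.092]
wrist_force: [0.6, -0.2, -2.8]
finger_gap: 25.3
```

{"name": "arm_command", "arguments": {"rows": [-7,-54,0,0.8,16,-7,-54,0,0.8,16,-7,-54,0,0.8,16,-7,-54,0,0.8,16,-6,-16,0,0.8,16]}}

```text
clock: 20.25
eef_pos: [487.6, -152.8, 179.0]
eef_rot: [3.142, -0.0, 0.157]
wrist_force: [1.6, 0.6, -2.3]
finger_gap: 25.2
```

{"name": "arm_command", "arguments": {"rows": [0,0,-50,0,16,0,0,-40,0,16,0,0,-21,0,16,0,0,0,0,16,0,0,0,0,16]}}

```text
clock: 20.88
eef_pos: [488.8, -150.5, 68.9]
eef_rot: [3.141, -0.001, 0.159]
wrist_force: [0.4, -0.2, -1.0]
finger_gap: 24.9
```

Gripped at TCP z of about 61.2, so I'll lower to that.

{"name": "arm_command", "arguments": {"rows": [-0.5,0,-3,0.1,16,0,0,-2,0,16,0,0,0,0,16]}}

```text
clock: 21.25
eef_pos: [487.7, -150.4, 62.8]
eef_rot: [3.142, -0.0, 0.161]
wrist_force: [0.1, 1.1, -2.0]
finger_gap: 24.6
```

{"name": "arm_command", "arguments": {"rows": [0,0,-1,0,16,0,0,-1,0,16,0,0,0,0,16]}}

```text
clock: 21.62
eef_pos: [487.8, -150.5, 61.0]
eef_rot: [3.141, -0.0, 0.161]
wrist_force: [-1.8, -0.4, 3.0]
finger_gap: 24.7
```

{"name": "arm_command", "arguments": {"rows": [0,0,0,0,36,0,0,0,0,50,0,0,0,0,50,0,0,40,0,50,0,0,60,0,50]}}

```text
clock: 22.25
eef_pos: [486.9, -150.1, 160.8]
eef_rot: [-3.14, 0.003, 0.16]
wrist_force: [0.9, 0.1, -0.4]
finger_gap: 49.9
```

Run:
```python
from h import *
s=manip.read_state();print(s["clock"],s["eef_pos"],s["finger_gap"],s["wrist_force"])
c=manip.camera("wrist"); cv2.imwrite("pics/w8.png",c["image"])
A=inrack(pts(c))
for y,z in((45,74),(-45,80)):
    D=A[(abs(A[:,1]-y)<30)&(abs(A[:,0])<56)&(A[:,2]>z)&(A[:,2]<100)]; print(len(D),np.percentile(D,[1,50,99],axis=0).round(1), np.degrees(np.polyfit(D[:,0],D[:,1],1)[0]))
```

```text
22.25 [ 486.87458124 -150.09712446  160.7569999 ] 49.86345678027678 [ 0.90041812  0.14592334 -0.42028493]
5462 [[-50.6  34.2  74.1]
 [  3.7  45.6  79.9]
 [ 52.2  57.2  82.5]] 0.02992514330884993
10802 [[-50.1 -64.9  80.5]
 [  3.6 -39.8  91.1]
 [ 48.6 -22.2  94.6]] -0.116614338318675
```

{"name": "arm_command", "arguments": {"rows": [12,30,30,-1.1,60,12,52,0,-1.1,66,12,52,0,-1.1,68,12,52,0,-1.2,68,12,36,-30,-1.2,68]}}

```text
clock: 22.92
eef_pos: [548.9, 73.9, 162.1]
eef_rot: [-3.141, -0.004, 0.062]
wrist_force: [1.5, -0.4, -0.2]
finger_gap: 67.8
```

{"name": "arm_command", "arguments": {"rows": [0,0,-30,0,68,0,0,0,0,68,0,0,0,0,68]}}

```text
clock: 23.3
eef_pos: [548.2, 71.3, 131.9]
eef_rot: [-3.142, -0.001, 0.061]
wrist_force: [0.1, 0.8, -0.1]
finger_gap: 68.0
```

Run:
```python
from h import *
s=manip.read_state();print(s["clock"],s["eef_pos"],s["eef_rot"],s["finger_gap"],s["wrist_force"])
c=manip.camera("wrist"); cv2.imwrite("pics/w9.png",c["image"])
D=pts(c).reshape(-1,3);D=D[(D[:,2]>83)&(D[:,2]<100)&(abs(D[:,0]-545)<70)&(abs(D[:,1]-71)<30)];print(np.percentile(D,[1,50,99],axis=0).round(1))
h=np.histogram(D[:,0],np.arange(490,606,3));print(h[0].tolist())
```

```text
23.3 [548.16220908  71.27233518 131.92597179] [-3.14156735e+00 -1.35728916e-03  6.05143916e-02] 67.99502007424606 [ 0.13099813  0.77727188 -0.14557051]
[[498.5  54.2  83.2]
 [551.1  71.7  88.8]
 [597.   89.1  91.6]]
[0, 0, 126, 244, 261, 247, 259, 264, 258, 280, 324, 0, 0, 0, 6, 233, 289, 287, 300, 291, 295, 307, 360, 129, 0, 0, 0, 74, 333, 327, 340, 336, 344, 352, 350, 327, 0, 0]
```

View pics/w9.png

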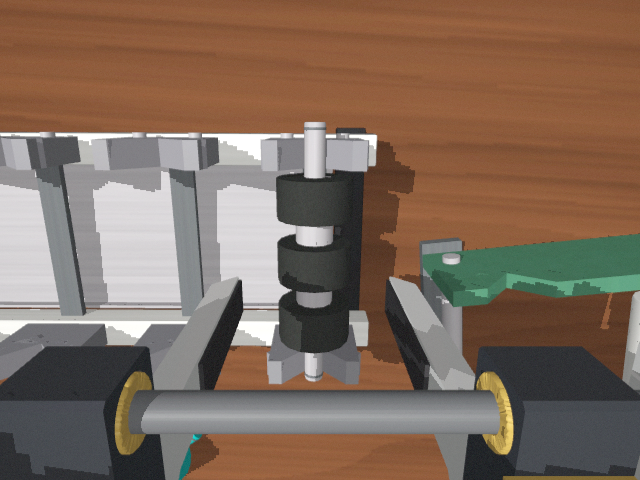

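The tyre roller is centred (u=315), with the middle tyre at x of about 547.5.

{"name": "arm_command", "arguments": {"rows": [-0.5,0.3,-40,0,68,0,0,-24,0,68,0,0,-6.5,0,68,0,0,0,0,68,0,0,0,0,68]}}

```text
clock: 23.98
eef_pos: [547.9, 71.8, 61.6]
eef_rot: [-3.142, -0.002, 0.061]
wrist_force: [-0.8, 0.5, -0.5]
finger_gap: 68.1
```

{"name": "arm_command", "arguments": {"rows": [0,0,0,0,34,0,0,0,0,34,0,0,0,0,34,0,0,0,0,34,0,0,0,0,34]}}

```text
clock: 24.6
eef_pos: [547.3, 71.1, 60.5]
eef_rot: [3.14, -0.0, 0.061]
wrist_force: [-0.0, -7.0, 1.5]
finger_gap: 43.0
```

{"name": "arm_command", "arguments": {"rows": [0,0,8,0,34,0,0,50,0,34,0,0,50,0,34,-18.4,-33.4,0,1.4,34,-18.4,-33.4,0,1.4,34]}}

```text
clock: 25.22
eef_pos: [509.7, 4.7, 168.7]
eef_rot: [-3.142, -0.0, 0.112]
wrist_force: [0.5, 0.1, -4.7]
finger_gap: 43.4
```

{"name": "arm_command", "arguments": {"rows": [-18.4,-33.4,0,1.4,34,-18.4,-33.4,0,1.5,34,0,0,-40,0,34,0,0,-40,0,34,0,0,0,0,34]}}

```text
clock: 25.85
eef_pos: [472.0, -61.3, 86.5]
eef_rot: [-3.139, 0.005, 0.16]
wrist_force: [0.4, -0.8, -3.6]
finger_gap: 43.2
```

{"name": "arm_command", "arguments": {"rows": [0,0,-20,0,34,0,0,0,0,34,0,0,0,0,34]}}

```text
clock: 26.22
eef_pos: [474.3, -61.7, 69.8]
eef_rot: [3.141, -0.002, 0.161]
wrist_force: [-0.1, -0.5, -5.4]
finger_gap: 43.0
```

{"name": "arm_command", "arguments": {"rows": [-0.3,0,-3,0,34,0,0,-2,0,34,0,0,0,0,34]}}

```text
clock: 26.6
eef_pos: [473.2, -61.7, 63.2]
eef_rot: [-3.142, 0.0, 0.161]
wrist_force: [-0.2, 0.4, -4.1]
finger_gap: 43.3
```

{"name": "arm_command", "arguments": {"rows": [0,0,-1.5,0,34,0,0,-1,0,34,0,0,0,0,34]}}

```text
clock: 26.98
eef_pos: [473.3, -61.7, 60.8]
eef_rot: [3.142, -0.0, 0.161]
wrist_force: [-1.2, 0.8, -2.5]
finger_gap: 43.2
```

{"name": "arm_command", "arguments": {"rows": [0,0,-0.3,0,34,0,0,0,0,52,0,0,0,0,62,0,0,0,0,62,0,0,40,0,62]}}

```text
clock: 27.6
eef_pos: [472.0, -61.5, 99.0]
eef_rot: [-3.14, 0.005, 0.16]
wrist_force: [-0.2, -0.0, 0.3]
finger_gap: 62.4
```

{"name": "arm_command", "arguments": {"rows": [0,0,60,0,62,5,-40,50,0,62,8,-45,50,0,62,8,-45,42,0,62,0,0,0,0,62]}}

```text
clock: 28.22
eef_pos: [494.2, -189.6, 299.8]
eef_rot: [3.139, -0.004, 0.158]
wrist_force: [-0.2, 0.5, -1.0]
finger_gap: 61.9
```

{"name": "arm_command", "arguments": {"rows": [0,0,0,0,62,0,0,0,0,62]}}

```text
clock: 28.48
eef_pos: [493.3, -186.1, 296.1]
eef_rot: [-3.14, 0.002, 0.162]
wrist_force: [-0.4, 0.2, -0.1]
finger_gap: 62.0
```

Run:
```python
from h import *
s=manip.read_state();print(s["clock"],s["eef_pos"],s["finger_gap"],s["wrist_force"])
c=manip.camera("wrist"); cv2.imwrite("pics/w10.png",c["image"])
g=rack(c); print(cv2.minAreaRect(g[:,:2].astype(np.float32)))
A=inrack(pts(c))
for n,y,z in(("tyre",135,83),("guide",45,74),("heat",-45,83),("feed",-135,83)):
    D=A[(abs(A[:,1]-y)<30)&(abs(A[:,0])<56)&(A[:,2]>z)&(A[:,2]<100)]; p=np.percentile(D,[1,99],axis=0); print(n,len(D),p.mean(0).round(1),p[1].round(1), np.polyfit(D[:,0],D[:,1],1)[0].round(3))
```

```text
28.475 [ 493.25308817 -186.14468035  296.13654781] 62.0009193098877 [-0.39758692  0.21862515 -0.12975717]
((494.5674743652344, -194.6136016845703), (141.89669799804688, 350.8381652832031), 9.243088722229004)
tyre 2663 [  0.  135.4  87.5] [ 49.2 151.5  91.7] 0.0
guide 2508 [ 0.5 45.6 78.5] [51.9 57.2 82.9] 0.002
heat 4471 [ -0.7 -44.   89. ] [ 48.6 -24.   94.7] -0.0
feed 3100 [  -0.2 -133.9   86.6] [  48.5 -119.5   90.2] 0.0
```

View pics/w10.png

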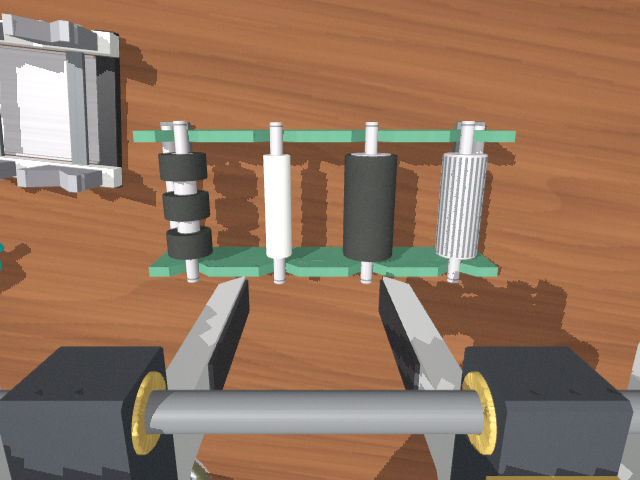

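All four rollers are seated: tyre (185,200), guide (278,205), heat (370,205) and feed (462,205). Offsets are within about 1.5 mm and the axes are square. I'll hand in.

```bash
python3 -c "
from cell import manip; print(manip.sign_off())"
```

```text
the job is handed in; nothing more can be done
None
```

All four rollers are in the green assembly rack in reverse order. From the left, seen from the robot, they run tyre, guide, heat, feed. The job was handed in at about 28.5 s of the 102 s allowed; sign-off reports no verdict.

The last wrist-camera check gave these figures in the assembly rack's frame:

| Roller | Along the row (mm) | Target (mm) | Off midway (mm) | Top height (mm) | Expected top (mm) |
|---|---|---|---|---|---|
| Tyre | 135.4 | 135 | 0.0 | 91.7 | 90.5 |
| Guide | 45.6 | 45 | 0.5 | 82.9 | 81.5 |
| Heat | -44.0 | -45 | -0.7 | 94.7 | 93.5 |
| Feed | -133.9 | -135 | -0.2 | 90.2 | 88.5 |

- **Seating:** the tops read 1 to 2 mm high, within the camera's 2 mm calibration. The axes were square to the plates within 0.002 rad.
- **Tyre and feed release:** contact showed clearly in the wrist force for the heat and guide rollers before I let go. For the tyre and feed rollers it was faint or not felt, so those two were released at their seated height.
- **Disagreement:** one earlier close-range line fit of the feed roller gave 0.9 degrees. It was only partly in view; the close-up before it and the final view of the whole rack both showed it square.
- **Not checked:** I did not re-measure the wrench, grease tin or plate bundle at the end. No move went near them.

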